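# Grease the compass case's stiff hinge and leave the lid half open

### The arm

A 7-joint arm with a two-finger parallel gripper is mounted at the origin on the work surface. World frame = base frame: x ahead of the robot, y to its left, z up, the work surface at z = 0. Lengths are in m, angles in rad, forces in N, time in s.
With the tool pointing down it reaches from about 0.425 to 0.925 m from the base axis. Payload 6.8 kg.
Tool frame: the origin (TCP) lies at the very end of the fingers, on their centre line; the grasp point (between the pads) lies 19 mm behind it (grip_point_offset is the distance from the TCP to the grasp point, in m); z points along the fingers, y is the line along which they close (so a half turn about z gives the same grasp; the last joint's range is limited). The gripper opens to 85 mm and grips with 20 to 120 N. Pads are 22 mm wide; open, the fingers measure 114 mm over their backs; the gripper's body (76 mm by 85 mm) begins 54 mm behind the grasp point. The pads swing forward as they close: fully open they stand 13 mm farther back than shut.
Start: joints at [1.235, 0.477, 0.022, 1.555, -0.011, 1.109, -0.083], TCP at [0.152, -0.658, 0.206] pointing down, gripper open.
Joint ranges: [-2.96, 2.96], [-0.34, 2.1], [-1.41, 1.46], [0.24, 2.44], [-1.37, 4.51], [0.17, 1.92], [-2.96, 2.96]. Speed limits (rad/s): [2.39, 2.39, 3.14, 3.14, 3.14, 3.14, 3.14].

### API

Orientations are given as a unit quaternion [w, x, y, z].
In Python, from station import * gives the robot as it stands.
- The arm moves only by the tool carry_out, never from a script. Its argument "rows" is text: rows parted by semicolons, each of 4 numbers parted by spaces: the shift along the world's x, y, z in mm, then the turn about the world's z in degrees. In form: dx dy dz yaw; .... A call has 1 to 10 rows; each row shifts and turns the commanded pose from where the row before left it; what a row does not reach is not made up. A row lasts 1/8 s, in which the tool goes at most 62.5 mm and 10.7 degrees, less where a joint would pass 70% of its speed; a pose out of reach is approached as far as the arm can. A call is refused whole if a number of a shift passes 62.5 or a number of a turn 10.7, either way. A call with a gripper value outside its range is refused whole. "claw" is the finger opening in mm, from 0 to 85.4, set as the call begins (left out, the last holds). The fingers move at their own pace and stop on an object; "force" is the grip in N (left out, the last holds). Time passes only in rows, so rows that do not move let the fingers close. It gives the time, the measured TCP pose, the force, the opening and the grip force at its end, in the units of the state.
- get_obs(): the state, without advancing time (a new reading comes with each control period).
- read_camera(name): name is "scene" or "top"; returns a dict with "img" (384x512x3 uint8, blue, green, red), "fov_y" (degrees; the focal length in pixels is half the picture's height over the tangent of half this angle, whatever the lens; pixels are square), "cx", "cy" (the principal point, pixels), "world_to_cam" (4x4, takes a point from world to camera coordinates). Camera axes: x right, y up, looking along -z (the intrinsics and any distortion apply to the point x, -y, -z); pixel columns grow to the right and rows downward; lengths in m; the calibration is good to about 2 mm. A picture is of the moment at which its call begins. There is no depth.
- hand_in(): hands the job in; it is judged then, once.
Trained networks look in the newest picture that a camera, given by its name, has taken for a name from the list of things; names that differ only in an ending like _2 or _b are one class to them, and where a whole thing is asked for, a point or a joint stands for the part that bears it (a point fixed in the world has none). Each returns a list of dicts, best first, with "confidence" (0 to 1); they miss things now and then, are a little off and sometimes report something else, mostly with a low value. They report only what shows in the picture. A call takes as long as a camera call. They do not tell look-alikes from the thing itself.
- recognise(camera, thing): "centre" ([column, row] in pixels, amid what is visible of it).
- outline_of(camera, thing): "pixels" (384x512 bool, what is visible of it) and "centre" ([column, row] in pixels, amid what is visible of it).
- place_of(camera, thing): "centre" ([column, row] in pixels: a listed point, or the origin of a listed thing).
The state is a dict: "t": time; "q": joint angles; "joint_vel": joint speeds; "joint_torque": joint torques, N m; "eef_pos": TCP position; "tool_rot": TCP orientation; "contact_force": force on the tool from outside, world axes, zero at the start; "torque": the same for the moment, N m; "gripper_width": opening from 0.0 (shut) to 1.0 (fully open); "grasp_force": force on a finger pad.
Only numpy, scipy, OpenCV 4.12 (cv2) and the standard library are available. Lean on these libraries where they do the work, as an engineer would, in place of code of your own. Each camera call takes 0.05 s, during which the arm holds its last target. There are 200 camera calls.

### The job

The salt has stiffened the hinge of the small compass case. Take the brush from its rest, dip the bristles well down into the open grease tin, then dab them gently on the middle of the brass hinge barrel behind the case, and lay the brush back across its rest. Then raise the lid and leave it standing half open, at about 45 degrees, without upsetting or shifting the tin or the other things on the chart.

Things in the scene. Friction and masses are not known exactly. Their poses are not given: they have to be found in the camera images.
- brush: Grease brush 200 mm long, about 70 g. Pale wood handle 16 mm wide (y), 14 mm thick (z), from x = -60 to +85 mm; then grey metal ferrule, 18 mm in diameter; bristle tip at x = -115 mm. Origin on the handle's axis, near the balance point. Starts lying level across the rest, origin midway between the uprights, bristles towards the robot. Bristles spring back up to 12 mm along x, 0.3 N per mm.
- brush_tip (a point): Middle of the end of the brush's tan bristles (17 mm in diameter, 33 mm long), on the handle's axis.
- rest: Dark wooden brush rest, screwed down: base 130 (x) x 60 x 10 mm with two uprights, 10 mm thick, at x = -45 and +45 mm (80 mm free between). Each has an open notch 28 mm wide, its floor 35 mm and its cheeks' tops 49 mm above the table; a brush lying in both has its axis at 42 mm. Origin at the middle of the underside.
- pot: Grease tin: low open round steel tin, no handle, loose, 76 mm outside diameter, 38 mm high, 3 mm wall, inner floor 4 mm above the table, mass about 0.25 kg. Origin at the middle of the underside, z up.
- case: Small varnished wooden compass case, screwed down: 160 mm (y) x 110 mm (x), 73 mm high with the lid shut (box 55, lid 18). A brass foot 20 mm long, 6 mm high at each y end. Origin at the middle of the underside; hinge on the +x side, away from the robot, lid's tongue on the -x side. Hinge axis along y at x = +61, z = +55 mm.
- hinge: Brass hinge barrel along the case's back upper edge: 90 mm long along y, 12 mm in diameter, standing out just behind the case. Origin at the middle of its length, on the top of the barrel (case frame x = +61, z = +61 mm). The lid's flat top lies 12 mm higher and ends 6 mm in front of it (at case x = +55 mm).
- lid (a joint): Angle of the case's lid about the hinge barrel: 0 shut, growing as the lid's front edge rises, 1.57 upright, stop at 1.9. The hinge is stiff (friction 0.2 N m): the lid stays where it is left. It starts shut or ajar by up to 0.12 rad.
- tongue (a point): Grip point on the lid's brass lifting tongue, a flat tab that stands out 34 mm from the middle of the lid's front edge: 24 mm wide along y, 10 mm thick, free air beneath it. The point is in the middle of its thickness, 22 mm in front of the case's front, 138 mm from the hinge axis, 61 mm above the table when the lid is shut.
- compass: Bystander: steel hand bearing compass, round body 76 mm in diameter, 43 mm high, with a black handle 75 mm long lying along its x. Origin under the round body.
- rule: Bystander: brass parallel rule lying flat, 260 mm along its x, 78 mm wide, about 8 mm high. Origin under the middle.
- dividers: Bystander: red plastic dividers lying flat, about 185 mm long, 12 mm high. Origin at the pivot, points towards its -x.
- mug: Bystander: white mug, 80 mm in diameter, 92 mm high, handle at its +y. Origin under the middle.
- eraser: Bystander: grey eraser in a paper sleeve, 62 x 26 x 16 mm. Origin under the middle.
Not all that is in view belongs to the job. Leave any blue look-alike of the pot alone.

How it is judged:
By the outcome, as a careful person would: the job done as asked, in the order asked, and still so for the second after the job is handed in, with the robot touching nothing.
It also fails if it takes over 64 s, if anything falls off the work surface, if the arm or the gripper's body presses on something with over 40 N, if the wrist force passes 120 N, or if a joint passes its speed limit or range.

## Working session

There is one attempt and no reset: what is moved stays moved. The work goes in short steps, Python scripts to look and compute and a tool call to move; the robot and the scene stay as the last step left them, time stands still between calls to the robot, and variables do not carry over. Pictures are saved under pics/ and viewed, at most 10 in all, crops included, and the job is handed in when it is done.

Besides the shell and the picture viewer there is one more tool, called after "Emit:" by a JSON object that holds its "name" and its "arguments". carry_out: Moves the arm, as the interface text tells. Its arguments: {"type":"object","properties":{"rows":{"type":"string"},"claw":{"type":"number"},"force":{"type":"number"}},"required":["rows"]}

```bash
ls; mkdir -p pics; cat > h.py <<'E'
from station import *
import numpy as np, cv2
def ray(c,uv):
    f=c["img"].shape[0]/2/np.tan(np.radians(c["fov_y"])/2)
    d=np.array([(uv[0]-c["cx"])/f,-(uv[1]-c["cy"])/f,-1.])
    T=np.linalg.inv(c["world_to_cam"]); return T[:3,3],T[:3,:3]@d
def onz(c,uv,z):
    o,d=ray(c,uv); return o+d*(z-o[2])/d[2]
def tri(c1,u1,c2,u2):
    A=[];b=[]
    for c,u in((c1,u1),(c2,u2)):
        o,d=ray(c,u); d/=np.linalg.norm(d); P=np.eye(3)-np.outer(d,d); A.append(P); b.append(P@o)
    return np.linalg.lstsq(np.vstack(A),np.hstack(b),rcond=None)[0]
E
python3 - <<'E'
from h import *
o=get_obs(); print({k:np.round(v,3) for k,v in o.items()})
C={n:read_camera(n) for n in("scene","top")}
for n,c in C.items():
    cv2.imwrite(f"pics/{n}0.png",c["img"]); print(n,{k:(np.round(v,3) if k!="img" else 0) for k,v in c.items()})
for t in "brush brush_tip rest pot case hinge tongue lid compass rule dividers mug eraser".split():
    r={}
    for n in C:
        r[n]=place_of(n,t)
        for k in r[n][:2]: print(t,n,np.round(k["centre"],1),round(k["confidence"],2),np.round(onz(C[n],k["centre"],{'brush':.042,'brush_tip':.042,'hinge':.061,'tongue':.061}.get(t,0)),3))
    if r["scene"] and r["top"]: print("   tri",np.round(tri(C["scene"],r["scene"][0]["centre"],C["top"],r["top"][0]["centre"]),3))
E
```

```text
pics
{'t': np.float64(0.0), 'q': array([ 1.235,  0.478,  0.022,  1.556, -0.012,  1.109, -0.083]), 'joint_vel': array([ 0.   ,  0.   , -0.001,  0.   , -0.001,  0.   , -0.   ]), 'joint_torque': array([-1.0000e-03, -5.9645e+01,  1.6080e+00, -2.8120e+01,  1.2000e-02,
        9.0000e-03,  0.0000e+00]), 'eef_pos': array([ 0.152, -0.657,  0.205]), 'tool_rot': array([-0.001,  0.994,  0.114, -0.   ]), 'contact_force': array([-0.452, -0.142,  0.167]), 'torque': array([-0.002,  0.005,  0.017]), 'grasp_force': np.float64(0.0), 'gripper_width': np.float64(1.002)}
scene {'img': 0, 'fov_y': np.float64(53.83), 'cx': np.float64(247.481), 'cy': np.float64(187.151), 'world_to_cam': array([[ 0.798,  0.603,  0.003, -0.501],
       [-0.488,  0.643,  0.59 ,  0.159],
       [ 0.354, -0.472,  0.808, -1.059],
       [ 0.   ,  0.   ,  0.   ,  1.   ]])}
top {'img': 0, 'fov_y': np.float64(55.512), 'cx': np.float64(258.375), 'cy': np.float64(190.988), 'world_to_cam': array([[-0.015, -1.   ,  0.   ,  0.083],
       [ 0.981, -0.014,  0.191, -0.565],
       [-0.191,  0.003,  0.982, -0.971],
       [ 0.   ,  0.   ,  
[... 557 characters left out ...]
9.8 206. ] 0.7 [0.537 0.424 0.   ]
   tri [0.592 0.359 0.098]
case scene [154.5 291.8] 0.86 [ 0.526 -0.185  0.   ]
case top [347.2 209. ] 0.78 [ 0.519 -0.185  0.   ]
   tri [ 0.522 -0.186 -0.008]
hinge scene [166.9 302.3] 0.54 [ 0.585 -0.195  0.061]
hinge top [355.1 183.3] 0.61 [ 0.583 -0.197  0.061]
   tri [ 0.584 -0.196  0.06 ]
tongue scene [123.8 250.7] 0.63 [ 0.44  -0.171  0.061]
tongue top [349.9 234.3] 0.72 [ 0.441 -0.173  0.061]
tongue top [191.7 198.6] 0.65 [0.546 0.261 0.061]
   tri [ 0.441 -0.172  0.064]Traceback (most recent call last):
  File "<stdin>", line 9, in <module>
ValueError: it knows: brush, brush_tip, case, compass, dividers, eraser, hinge, mug, pot, rest, rule, tongue
```

View pics/scene0.png

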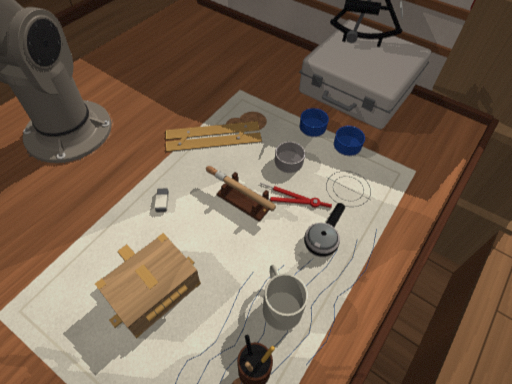

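View pics/top0.png

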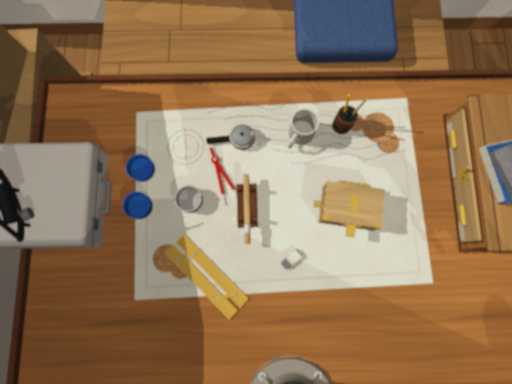

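The grey tin is the pot (scene (289,157), top (190,199)); the two blue tins are decoys. The brush lies roughly along x, with the tan bristles nearest the robot at scene (210,170). The case is at top (350,205), with the tongue facing the robot. Next I'll refine the poses by fitting silhouettes.

```bash
cat >> h.py <<'E'
from scipy.optimize import minimize
def proj(c,P):
    f=c["img"].shape[0]/2/np.tan(np.radians(c["fov_y"])/2)
    Q=P@c["world_to_cam"][:3,:3].T+c["world_to_cam"][:3,3]
    return np.c_[c["cx"]+f*Q[:,0]/-Q[:,2],c["cy"]-f*Q[:,1]/-Q[:,2]]
def box(x0,x1,y0,y1,z0,z1): return np.array([[x,y,z] for x in(x0,x1) for y in(y0,y1) for z in(z0,z1)],float)
def place(P,x,y,a): 
    c,s=np.cos(a),np.sin(a); return np.c_[x+c*P[:,0]-s*P[:,1],y+s*P[:,0]+c*P[:,1],P[:,2]]
def fit(masks,hulls,p0,yaw=True):
    S=8
    def cost(p):
        t=0
        for c,m in masks:
            r=np.zeros(m.shape,np.uint8)
            R=np.zeros((m.shape[0]*2,m.shape[1]*2),np.uint8)
            for h in hulls:
                q=proj(c,place(h,p[0],p[1],p[2] if yaw else 0))
                cv2.fillConvexPoly(R,cv2.convexHull(((q+.5)*2*256-128).astype(np.int32)),255,cv2.LINE_AA,8)
            r=cv2.resize(R,m.shape[::-1],interpolation=cv2.INTER_AREA)/255.
            t+=1-np.minimum(r,m).sum()/np.maximum(r,m).sum()
        return t
    best=None
    for d in((0,0,0),(.005,.005,.05),(-.005,.005,-.05)):
        q=np.array(p0)+d
        s=minimize(cost,q,method="Nelder-Mead",options=dict(initial_simplex=q+np.array([[0,0,0],[.01,0,0],[0,.01,0],[0,0,.1]]),xatol=1e-4,fatol=1e-5))
        if best is None or s.fun<best.fun: best=s
    return best.x,best.fun
E
cat > m.py <<'E'
from h import *
t=np.linspace(0,2*np.pi,40)
cyl=np.vstack([np.c_[.038*np.cos(t),.038*np.sin(t),0*t+z] for z in(0,.038)])
def rod(x0,x1,r,z): return np.vstack([np.c_[0*t+x,r*np.cos(t),z+r*np.sin(t)] for x in(x0,x1)])
M=dict(pot=([cyl],[.55,.284,0]),
 case=([box(-.055,.055,-.08,.08,0,.073),box(-.089,-.055,-.012,.012,.056,.066),rod(-.0,.0,.006,.055)*0+[.0,0,.05],box(.055,.067,-.045,.045,.049,.061),box(-.01,.01,-.1,.1,0,.006)],[.523,-.185,-.13]),
 brush=([box(-.06,.085,-.008,.008,.035,.049),rod(-.082,-.06,.009,.042),rod(-.115,-.08,.0085,.042)],[.53,.11,0]),
 rest=([box(-.065,.065,-.03,.03,0,.01)]+[box(s-.005,s+.005,a,b,0,.049) for s in(-.045,.045) for a,b in((-.03,-.014),(.014,.03))],[.53,.11,0]))
if __name__=="__main__":
    C={n:read_camera(n) for n in("scene","top")}
    for k,(h,p) in M.items():
        for sel in(("scene",),("top",),("scene","top")):
            ms=[]
            for n in sel:
                L=outline_of(n,k); pp=proj(C[n],np.array([[p[0],p[1],.03]]))[0]
                L=[l for l in L if np.hypot(*(np.array(l["centre"])-pp))<15]
                if L: ms.append((C[n],L[0]["pixels"].astype(float)))
            if ms: print(k,sel,*[np.round(v,4) for v in fit(ms,h,p,k!="pot")])
E
python3 m.py
```

```text
pot ('scene',) [0.5516 0.2802 0.1186] 0.0721
pot ('top',) [0.5552 0.2769 0.0677] 0.0926
pot ('scene', 'top') [0.553  0.2775 0.1334] 0.1844
case ('scene',) [ 0.5222 -0.1845 -0.1657] 0.0217
case ('top',) [ 0.5243 -0.1855 -0.1582] 0.0417
case ('scene', 'top') [ 0.5229 -0.1848 -0.1649] 0.0725
brush ('scene',) [0.5341 0.1089 0.0086] 0.1644
brush ('top',) [0.5367 0.1085 0.0085] 0.2415
brush ('scene', 'top') [0.5353 0.1087 0.0089] 0.4098
rest ('scene',) [ 0.5353  0.1079 -0.0077] 0.3516
rest ('top',) [0.5353 0.1086 0.0062] 0.4425
rest ('scene', 'top') [ 0.535   0.1082 -0.001 ] 0.7945
```

Emit:
{"name": "carry_out", "arguments": {"rows": "28 48 0 -1.6;28 48 0 -1.6;28 48 0 -1.6;28 48 0 -1.6;28 48 0 -1.6;28 48 0 -1.6;28 48 0 -1.6;28 48 0 -1.4", "claw": 45, "force": 20}}

```text
t: 2.7
eef_pos: [0.3773, -0.2721, 0.2064]
tool_rot: [0.0, 1.0, 0.003, 0.0]
contact_force: [0.1, -0.3, -0.6]
gripper_width: 0.527
grasp_force: 0.0
```

Emit:
{"name": "carry_out", "arguments": {"rows": "28 48 0 0;28 48 0 0;28 48 0 0;28 48 0 0;28 48 0 0;28 48 0 0;28 48 0 0;28 45 0 0;0 0 0 0;0 0 0 0"}}

```text
t: 3.95
eef_pos: [0.6002, 0.1067, 0.2057]
tool_rot: [0.0, 1.0, 0.004, -0.0]
contact_force: [0.5, -0.4, 0.1]
gripper_width: 0.528
grasp_force: 0.0
```

Emit:
{"name": "carry_out", "arguments": {"rows": "3 2.5 -40 0;0 0 -50 0;0 0 -50 0;0 0 -30 0;0 0 -13 0;0 0 0 0;0 0 0 0"}}

```text
t: 4.82
eef_pos: [0.6046, 0.1098, 0.0246]
tool_rot: [-0.0, 1.0, 0.004, 0.001]
contact_force: [-0.5, 0.1, 0.2]
gripper_width: 0.524
grasp_force: 0.0
```

Emit:
{"name": "carry_out", "arguments": {"rows": "0 0 0 0;0 0 0 0;0 0 0 0;0 0 0 0;0 0 0 0", "claw": 10, "force": 20}}

```text
t: 5.45
eef_pos: [0.6044, 0.1102, 0.0236]
tool_rot: [-0.0, 1.0, 0.004, 0.001]
contact_force: [2.6, -0.0, 6.7]
gripper_width: 0.114
grasp_force: 2.7
```

Emit:
{"name": "carry_out", "arguments": {"rows": "0 0 20 0;0 0 40 0;0 0 50 0;0 0 50 0;0 0 40 0;0 0 20 0;0 0 0 0"}}

```text
t: 6.32
eef_pos: [0.6039, 0.1101, 0.2452]
tool_rot: [-0.0, 1.0, 0.004, 0.001]
contact_force: [0.2, -0.6, 0.4]
gripper_width: 0.122
grasp_force: 0.0
```

```bash
python3 - <<'E'
from h import *
c=read_camera("scene"); cv2.imwrite("pics/s1.png",c["img"])
print(get_obs()["eef_pos"]); 
for n in("scene","top"): read_camera(n); print([(np.round(r["centre"]),r["confidence"]) for r in place_of(n,"brush_tip")])
E
```

```text
[0.60308479 0.10977684 0.24346435]
[(array([125., 251.]), 0.73), (array([207., 168.]), 0.42)]
[(array([247., 203.]), 0.74), (array([248., 246.]), 0.42)]
```

View pics/s1.png

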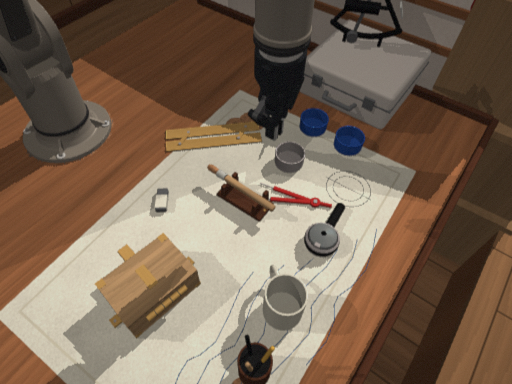

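The grip closed to 10 mm on nothing and the brush is still on the rest, with its tip at about (208,168). I'll re-measure it and look closer.

```bash
python3 - <<'E'
from m import *
C={n:read_camera(n) for n in("scene","top")}
h,p=M["brush"]
for n in C:
    L=outline_of(n,"brush"); print(n,[(np.round(l["centre"]),l["confidence"],l["pixels"].sum()) for l in L])
    L=[l for l in L if np.hypot(*(np.array(l["centre"])-proj(C[n],np.array([[p[0],p[1],.04]]))[0]))<25]
    if L: print(fit([(C[n],L[0]["pixels"].astype(float))],h,p))
c=C["scene"]["img"][150:230,190:290]; c=cv2.resize(c,(500,400),interpolation=cv2.INTER_CUBIC)
d=cv2.imread("pics/scene0.png")[150:230,190:290]; d=cv2.resize(d,(500,400),interpolation=cv2.INTER_CUBIC)
e=cv2.resize(C["top"]["img"][160:260,215:275],(240,400),interpolation=cv2.INTER_CUBIC)
cv2.imwrite("pics/z1.png",cv2.resize(np.hstack([d,c]),(800,320)))
print(get_obs()["eef_pos"])
E
```

```text
scene [(array([240., 187.]), 0.87, np.int64(588))]
(array([ 0.53418519,  0.11075986, -0.03578544]), np.float64(0.19850764643853136))
top [(array([243., 216.]), 0.79, np.int64(331))]
(array([ 0.53536111,  0.10998747, -0.03187228]), np.float64(0.30606535731968976))
[0.60313831 0.10989274 0.24233203]
```

View pics/z1.png

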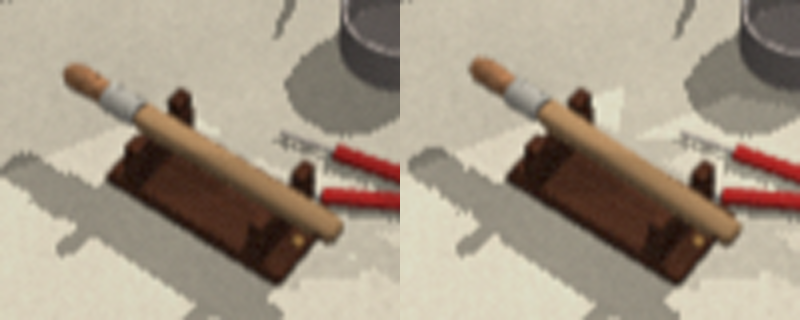

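The brush only yawed slightly (about -2°). I'll try again, closing fully with a firmer force, and check before lifting.

Emit:
{"name": "carry_out", "arguments": {"rows": "0 -1 -40 -2;0 -1 -50 0;0 0 -50 0;0 0 -50 0;0 0 -20 0;0 0 -9 0;0 0 0 0;0 0 0 0", "claw": 45}}

```text
t: 7.78
eef_pos: [0.6048, 0.1083, 0.0258]
tool_rot: [-0.0, 1.0, -0.014, 0.001]
contact_force: [0.2, 0.8, 0.1]
gripper_width: 0.531
grasp_force: 0.0
```

Emit:
{"name": "carry_out", "arguments": {"rows": "0 0 0 0;0 0 0 0;0 0 0 0;0 0 0 0;0 0 0 0;0 0 0 0", "claw": 0, "force": 30}}

```text
t: 8.52
eef_pos: [0.6034, 0.1079, 0.024]
tool_rot: [0.0, 1.0, -0.014, -0.0]
contact_force: [-0.7, 1.0, -0.0]
gripper_width: -0.001
grasp_force: 0.0
```

```bash
python3 - <<'E'
from h import *
C={n:read_camera(n) for n in("scene","top")}
for n,c in C.items():
    print(n,np.round(proj(c,np.array([[.6034,.108,.024],[.6034,.108,.043],[.62,.108,.042]]))))
a=cv2.resize(C["scene"]["img"][110:230,180:310],(433,400),interpolation=cv2.INTER_CUBIC)
b=cv2.resize(C["top"]["img"][140:260,190:300],(367,400),interpolation=cv2.INTER_CUBIC)
cv2.imwrite("pics/z2.png",np.hstack([a,b]))
E
```

```text
scene [[267. 210.]
 [267. 205.]
 [273. 209.]]
top [[247. 181.]
 [247. 179.]
 [247. 174.]]
```

View pics/z2.png

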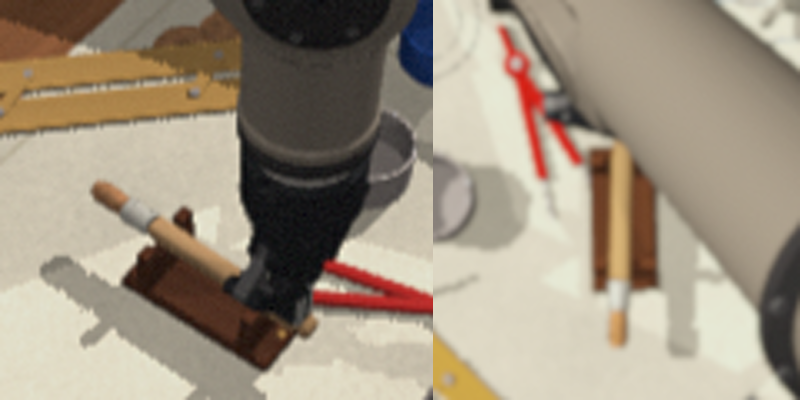

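The two fingers seem to overlap the handle near scene (262,200), yet they read as fully shut, so I need a larger zoom.

```bash
python3 - <<'E'
from h import *
C={n:read_camera(n) for n in("scene","top")}
c=C["scene"]; x0,y0=230,160; k=12
a=cv2.resize(c["img"][y0:y0+50,x0:x0+60],None,fx=k,fy=k,interpolation=cv2.INTER_CUBIC)
for P,col in(([.6034,.108,.024],(0,0,255)),([.6034,.108,.043],(0,255,0)),([.62,.108,.042],(255,0,0)),([.575,.108,.049],(255,255,0)),([.6034,.108,.10],(255,0,255))):
    q=(proj(c,np.array([P]))[0]-[x0,y0]+.5)*k; cv2.circle(a,tuple(int(v) for v in q),5,col,-1)
cv2.imwrite("pics/z3.png",a)
print(get_obs()["q"])
E
```

```text
[-0.01570672  0.62069325 -0.35413128  1.82187825  0.2997675   0.75174098
 -2.12774599]
```

View pics/z3.png

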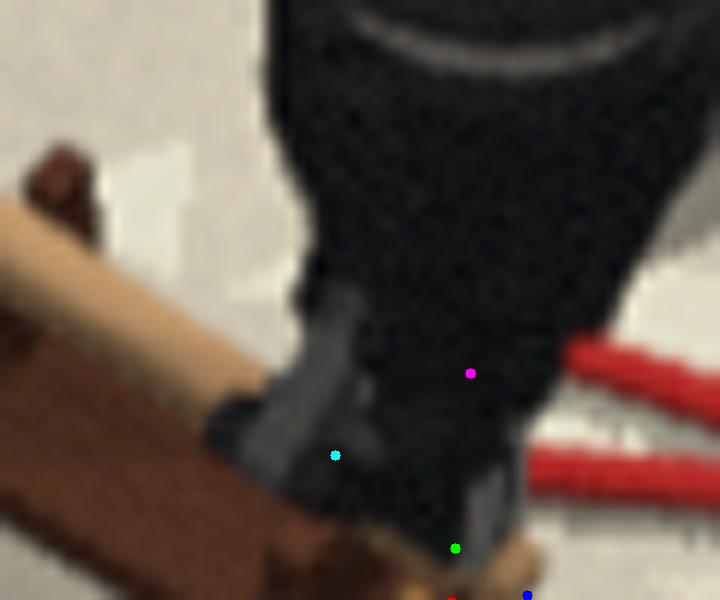

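Emit:
{"name": "carry_out", "arguments": {"rows": "0 0 30 0;0 0 50 0;0 0 50 0;0 0 50 0;0 0 0 0;0 0 0 0;0 0 0 0", "claw": 85}}

```text
t: 9.6
eef_pos: [0.6024, 0.1075, 0.2023]
tool_rot: [0.0, 1.0, -0.013, -0.001]
contact_force: [-0.7, -0.0, 0.3]
gripper_width: 0.995
grasp_force: 0.0
```

```bash
python3 - <<'E'
from m import *
o=get_obs(); p=o["eef_pos"]; print(p,o["gripper_width"],o["tool_rot"])
c=read_camera("scene"); x0,y0=220,70; k=6
C={"scene":c,"top":read_camera("top")}
h,pp=M["brush"]
for n in C:
    L=outline_of(n,"brush")
    if L: print(n,np.round(L[0]["centre"]),L[0]["confidence"],fit([(C[n],L[0]["pixels"].astype(float))],h,pp))
a=cv2.resize(c["img"][y0:y0+100,x0:x0+100],None,fx=k,fy=k,interpolation=cv2.INTER_CUBIC)
for d,col in(([0,0,0],(0,0,255)),([0,.0425,.019],(0,255,0)),([0,-.0425,.019],(0,255,255)),([.0425,0,.019],(255,0,255)),([-.0425,0,.019],(255,0,0))):
    q=(proj(c,np.array([p+d]))[0]-[x0,y0]+.5)*k; cv2.circle(a,tuple(int(v) for v in q),4,col,-1)
cv2.imwrite("pics/z4.png",a)
E
```

```text
[0.60239649 0.10753284 0.20227949] 0.9952786550024828 [ 3.86128645e-04  9.99907852e-01 -1.34912098e-02 -1.45810470e-03]
scene [240. 188.] 0.64 (array([ 0.53342435,  0.11072788, -0.04269284]), np.float64(0.1833855715395537))
top [246. 217.] 0.83 (array([ 0.5259876 ,  0.10998082, -0.03875438]), np.float64(0.2436917999292758))
```

View pics/z4.png

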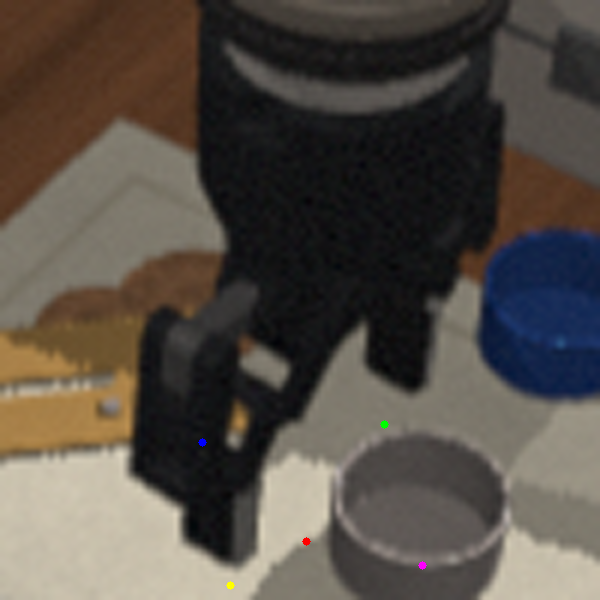

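The pads close along y as specified, and they stand well back when open. The handle must be slipping out during closing, so I'll close in stages a little lower and watch the readings.

Emit:
{"name": "carry_out", "arguments": {"rows": "-2 0 -50 0;0 0 -50 0;0 0 -50 0;0 0 -25 0;0 0 -10 0;0 0 0 0", "claw": 30}}

```text
t: 10.55
eef_pos: [0.6014, 0.108, 0.0189]
tool_rot: [0.0, 1.0, -0.013, -0.0]
contact_force: [0.0, 0.2, 0.6]
gripper_width: 0.353
grasp_force: 0.0
```

Emit:
{"name": "carry_out", "arguments": {"rows": "0 0 0 0;0 0 0 0;0 0 0 0", "claw": 18}}

```text
t: 10.92
eef_pos: [0.602, 0.1081, 0.0199]
tool_rot: [-0.0, 1.0, -0.014, 0.001]
contact_force: [-0.6, 0.1, 0.3]
gripper_width: 0.21
grasp_force: 0.2
```

Emit:
{"name": "carry_out", "arguments": {"rows": "0 0 0 0;0 0 0 0", "claw": 14}}

```text
t: 11.18
eef_pos: [0.602, 0.1081, 0.0197]
tool_rot: [-0.0, 1.0, -0.014, 0.001]
contact_force: [-0.5, -0.1, 5.2]
gripper_width: 0.171
grasp_force: 29.3
```

Emit:
{"name": "carry_out", "arguments": {"rows": "0 0 0 0"}}

```text
t: 11.3
eef_pos: [0.6021, 0.1082, 0.0196]
tool_rot: [-0.0, 1.0, -0.014, 0.001]
contact_force: [0.5, 0.2, 5.4]
gripper_width: 0.17
grasp_force: 29.3
```

Emit:
{"name": "carry_out", "arguments": {"rows": "0 0 10 0;0 0 30 0;0 0 0 0"}}

```text
t: 11.68
eef_pos: [0.6029, 0.1083, 0.0612]
tool_rot: [-0.0, 1.0, -0.014, 0.002]
contact_force: [-0.1, -0.5, -0.0]
gripper_width: 0.168
grasp_force: 29.3
```

Emit:
{"name": "carry_out", "arguments": {"rows": "0 0 40 0;0 0 50 0;0 0 20 0;0 0 0 0;0 0 0 0"}}

```text
t: 12.3
eef_pos: [0.6001, 0.1074, 0.1668]
tool_rot: [0.0, 1.0, -0.014, -0.002]
contact_force: [0.3, 1.0, -1.2]
gripper_width: 0.175
grasp_force: 29.4
```

```bash
python3 - <<'E'
from h import *
o=get_obs(); print(o["eef_pos"],o["gripper_width"],o["grasp_force"])
C={n:read_camera(n) for n in("scene","top")}
for n in C: 
    for t in("brush","brush_tip"): print(n,t,[(np.round(r["centre"]),round(r["confidence"],2)) for r in place_of(n,t)])
a=cv2.resize(C["scene"]["img"][80:230,170:320],(500,500),interpolation=cv2.INTER_CUBIC)
b=cv2.resize(C["top"]["img"][130:280,200:290],(300,500),interpolation=cv2.INTER_CUBIC)
cv2.imwrite("pics/z5.png",np.hstack([a,b]))
E
```

```text
[0.60011817 0.10735552 0.16681774] 0.17467031945868391 29.385169744491577
scene brush [(array([240., 149.]), 0.85)]
scene brush_tip [(array([204., 124.]), 0.44)]
top brush [(array([246., 197.]), 0.57)]
top brush_tip [(array([245., 240.]), 0.6)]
```

View pics/z5.png

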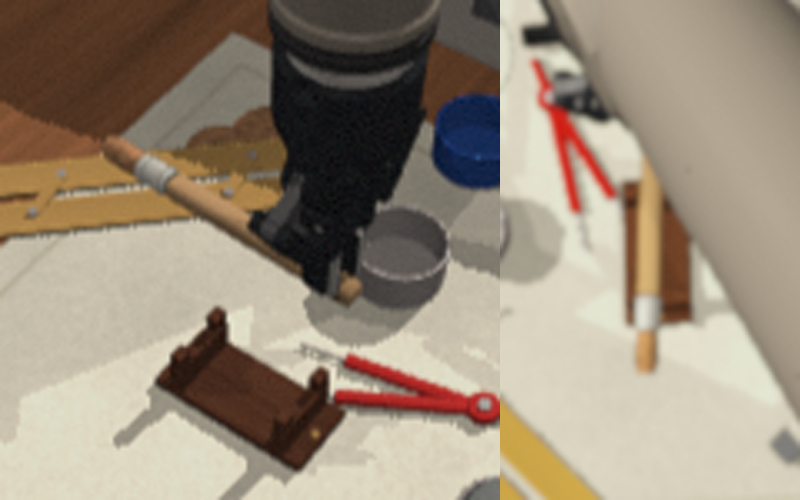

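The brush is now held level at about 30 N, tip at scene (204,124), and the rest is empty. I'll reduce the grip to 20 N while raising, and see whether gravity swings the bristles down.

Emit:
{"name": "carry_out", "arguments": {"rows": "0 0 40 0;0 0 30 0;0 0 0 0;0 0 0 0", "force": 20}}

```text
t: 13.1
eef_pos: [0.6009, 0.1077, 0.238]
tool_rot: [0.0, 1.0, -0.014, -0.001]
contact_force: [-0.4, -0.4, -0.5]
gripper_width: 0.171
grasp_force: 29.4
```

```bash
cat > tip.py <<'E'
from h import *
def tip():
    o=get_obs(); C={n:read_camera(n) for n in("scene","top")}; u={}
    g=o["eef_pos"]+[0,0,.019]
    for n in C:
        L=outline_of(n,"brush"); r=place_of(n,"brush_tip")
        print(n,[(np.round(x["centre"],1),round(x["confidence"],2)) for x in r],"n",[l["pixels"].sum() for l in L])
        u[n]=[x["centre"] for x in r]
    for a in u["scene"]:
        for b in u["top"]:
            t=tri(C["scene"],a,C["top"],b); v=t-g; res=max(np.abs(proj(C[n],t[None])[0]-p).max() for n,p in(("scene",a),("top",b)))
            print("tip",np.round(t,4),"len",round(np.linalg.norm(v),4),"pitch",round(np.degrees(np.arctan2(-v[2],np.hypot(*v[:2]))),1),"res",round(res,1))
    print(np.round(o["eef_pos"],4),round(o["gripper_width"]*85.4,1),round(float(o["grasp_force"]),1),round(float(o["t"]),2))
if __name__=="__main__": tip()
E
python3 tip.py
```

```text
scene [(array([202.5,  97.6]), 0.59), (array([165.5, 303.2]), 0.26)] n [np.int64(644), np.int64(778)]
top [(array([243.6, 239. ]), 0.64), (array([299.2, 130.4]), 0.5)] n [np.int64(437)]
tip [0.4235 0.113  0.259 ] len 0.1775 pitch -0.7 res 2.4
tip [ 0.5883 -0.0141  0.439 ] len 0.2194 pitch -56.1 res 14.8
tip [ 0.4306  0.0043 -0.4177] len 0.7035 pitch 73.6 res 34.6
tip [ 0.6633 -0.1228  0.1826] len 0.2501 pitch 17.3 res 54.2
[0.6009 0.1077 0.238 ] 14.6 29.4 13.1
```

Emit:
{"name": "carry_out", "arguments": {"rows": "0 0 0 0;0 0 0 0", "force": 20, "claw": 14}}

```text
t: 13.65
eef_pos: [0.6014, 0.1079, 0.2389]
tool_rot: [0.0, 1.0, -0.014, -0.0]
contact_force: [0.6, 0.5, -0.5]
gripper_width: 0.169
grasp_force: 29.4
```

Emit:
{"name": "carry_out", "arguments": {"rows": "0 0 0 0;0 0 0 0", "force": 20, "claw": 14.6}}

```text
t: 13.9
eef_pos: [0.6015, 0.1079, 0.239]
tool_rot: [0.0, 1.0, -0.014, 0.0]
contact_force: [0.2, -1.0, -0.6]
gripper_width: 0.174
grasp_force: 27.7
```

```bash
python3 tip.py
```

```text
scene [(array([200.7,  98.7]), 0.59)] n [np.int64(520), np.int64(605)]
top [(array([189.2, 199.9]), 0.6)] n [np.int64(471)]
tip [0.4663 0.1649 0.2821] len 0.1487 pitch -9.3 res 32.1
[0.6015 0.1079 0.239 ] 14.8 27.7 13.9
```

Emit:
{"name": "carry_out", "arguments": {"rows": "0 0 0 0;0 0 0 0", "claw": 15.2}}

```text
t: 14.45
eef_pos: [0.6015, 0.1079, 0.239]
tool_rot: [0.0, 1.0, -0.014, 0.0]
contact_force: [1.1, 0.3, -1.5]
gripper_width: 0.179
grasp_force: 15.8
```

Emit:
{"name": "carry_out", "arguments": {"rows": "0 0 0 0;0 0 0 0", "claw": 15.5}}

```text
t: 14.7
eef_pos: [0.6015, 0.1079, 0.239]
tool_rot: [0.0, 1.0, -0.014, 0.0]
contact_force: [-0.1, 0.2, -1.6]
gripper_width: 0.179
grasp_force: 9.9
```

```bash
python3 tip.py
```

```text
scene [(array([199.9,  98.2]), 0.46)] n [np.int64(662), np.int64(1781)]
top [(array([242.3, 240.1]), 0.5)] n [np.int64(395)]
tip [0.4194 0.1138 0.2555] len 0.1822 pitch 0.8 res 0.9
[0.6015 0.1079 0.239 ] 15.3 9.9 14.7
```

Emit:
{"name": "carry_out", "arguments": {"rows": "0 0 0 0;0 0 0 0", "claw": 15.7}}

```text
t: 15.25
eef_pos: [0.6014, 0.1079, 0.239]
tool_rot: [0.0, 1.0, -0.014, -0.0]
contact_force: [-0.3, 0.2, -1.6]
gripper_width: 0.183
grasp_force: 5.0
```

```bash
python3 tip.py
```

```text
scene [(array([220.8, 148.9]), 0.58)] n [np.int64(514), np.int64(2071)]
top [(array([246.6, 205.5]), 0.46)] n [np.int64(161)]
tip [0.4993 0.0959 0.1787] len 0.1298 pitch 37.6 res 5.2
[0.6014 0.1079 0.239 ] 15.6 5.0 15.25
```

Emit:
{"name": "carry_out", "arguments": {"rows": "0 0 0 0", "claw": 15}}

```text
t: 15.68
eef_pos: [0.6013, 0.1079, 0.239]
tool_rot: [0.0, 1.0, -0.014, -0.0]
contact_force: [0.4, -0.5, -0.4]
gripper_width: 0.177
grasp_force: 12.7
```

```bash
python3 tip.py
```

```text
scene [(array([298.4, 214.5]), 0.52), (array([245.2, 198.1]), 0.39)] n [np.int64(833), np.int64(2085)]
top [] n [np.int64(82)]
[0.6013 0.1079 0.239 ] 15.1 12.7 15.68
```

```bash
cat > pit.py <<'E'
from h import *
def pit(L=.181,yaw=-.03):
    o=get_obs(); c=read_camera("scene"); g=o["eef_pos"]+[0,0,.019]
    th=np.radians(np.arange(-10,181,1)); d=np.c_[-np.cos(th)*np.cos(yaw),-np.cos(th)*np.sin(yaw),-np.sin(th)]
    T=proj(c,g+L*d)
    for r in place_of("scene","brush_tip"):
        e=np.hypot(*(T-r["centre"]).T); i=e.argmin(); print("tip",np.round(r["centre"]),round(r["confidence"],2),"pitch",i-10,"err",round(e[i],1))
    for l in outline_of("scene","brush"):
        m=l["pixels"]; s=[]
        for k in d:
            q=np.round(proj(c,g+np.outer(np.linspace(.06,L-.004,30),k))).astype(int); s.append(m[q[:,1].clip(0,383),q[:,0].clip(0,511)].mean())
        i=np.array(s)>=max(s)-.03; print("outline",m.sum(),round(l["confidence"],2),"fit",round(max(s),2),"pitch",np.flatnonzero(i)[[0,-1]]-10)
    print(np.round(o["eef_pos"],4),round(o["gripper_width"]*85.4,1),round(float(o["grasp_force"]),1),round(float(o["t"]),2))
if __name__=="__main__": pit()
E
python3 pit.py
```

```text
tip [302. 215.] 0.43 pitch 120 err 2.6
outline 637 0.74 fit 1.0 pitch [115 117]
[0.6015 0.1079 0.239 ] 15.2 12.7 15.97
```

The brush swung past vertical to about 117°. A brief loosening should let it settle nearer vertical.

Emit:
{"name": "carry_out", "arguments": {"rows": "0 0 0 0;0 0 0 0;0 0 0 0", "claw": 15.75}}

```text
t: 16.5
eef_pos: [0.6014, 0.1079, 0.239]
tool_rot: [0.0, 1.0, -0.014, -0.0]
contact_force: [0.5, 0.2, -0.7]
gripper_width: 0.187
grasp_force: 4.1
```

```bash
python3 pit.py
```

```text
tip [312. 202.] 0.64 pitch 127 err 12.0
outline 623 0.84 fit 1.0 pitch [100 102]
[0.6014 0.1079 0.239 ] 16.0 4.1 16.5
```

Emit:
{"name": "carry_out", "arguments": {"rows": "0 0 0 0", "claw": 14.5}}

```text
t: 16.77
eef_pos: [0.6014, 0.1079, 0.239]
tool_rot: [0.0, 1.0, -0.014, -0.0]
contact_force: [-0.4, -0.6, -0.2]
gripper_width: 0.176
grasp_force: 19.5
```

```bash
python3 pit.py
```

```text
tip [282. 205.] 0.45 pitch 103 err 0.2
tip [287. 160.] 0.21 pitch 87 err 40.5
outline 296 0.74 fit 0.0 pitch [-10 180]
outline 637 0.61 fit 1.0 pitch [100 103]
[0.6014 0.1079 0.239 ] 15.0 19.5 16.77
```

Emit:
{"name": "carry_out", "arguments": {"rows": "-7 14 0 0;-14 27 0 0;-18 36 0 0;-18 36 0 0;-14 29 0 0;-10 18 0 0;-5 10 0 0;0 0 0 0;0 0 0 0"}}

```text
t: 18.05
eef_pos: [0.516, 0.2769, 0.2389]
tool_rot: [0.0, 1.0, -0.014, 0.0]
contact_force: [-0.4, 0.3, -0.7]
gripper_width: 0.174
grasp_force: 19.5
```

```bash
python3 pit.py; python3 tip.py
```

```text
tip [293. 140.] 0.51 pitch 104 err 1.2
outline 543 0.96 fit 1.0 pitch [101 103]
[0.516  0.2769 0.2389] 14.9 19.5 18.05
scene [(array([162.4, 201. ]), 0.5), (array([293.3, 143. ]), 0.46)] n [np.int64(573)]
top [] n []
[0.516  0.2769 0.2389] 14.5 19.5 18.2
```

Emit:
{"name": "carry_out", "arguments": {"rows": "0 0 -20 0;0 0 -28 0;0 0 -14 0;0 0 -6 0;0 0 0 0;0 0 0 0;0 0 0 0;0 0 0 0"}}

```text
t: 19.5
eef_pos: [0.5157, 0.278, 0.1714]
tool_rot: [-0.0, 1.0, -0.014, 0.0]
contact_force: [-0.3, 0.2, -0.4]
gripper_width: 0.176
grasp_force: 19.5
```

```bash
python3 - <<'E'
from m import *
import pit; pit.pit()
c=read_camera("scene")
a=cv2.resize(c["img"][90:190,240:340],(600,600),interpolation=cv2.INTER_CUBIC); cv2.imwrite("pics/dip.png",a)
E
```

```text
tip [290. 157.] 0.62 pitch 103 err 1.8
outline 484 0.67 fit 1.0 pitch [ 99 102]
[0.5157 0.278  0.1714] 15.0 19.5 19.5
```

View pics/dip.png

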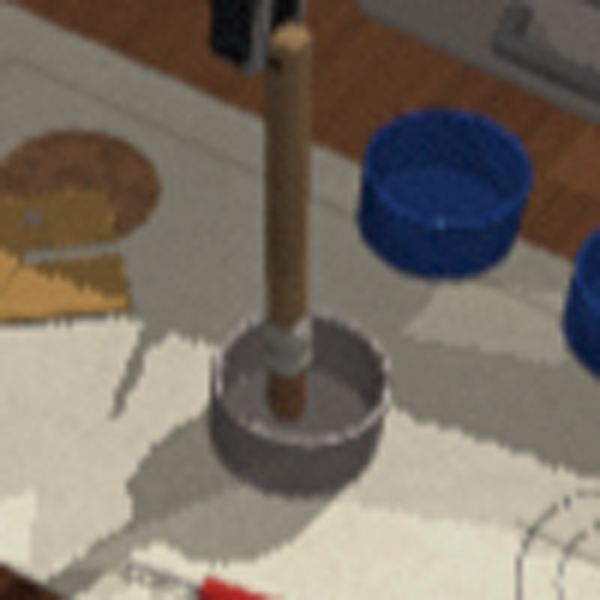

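```bash
python3 - <<'E'
from m import *
c=read_camera("scene"); g=get_obs()["eef_pos"]
for k,P in dict(tcp=g,grasp=g+[0,0,.019],end102=g+[-.0036,0,.019+.017],potfloor=[.553,.278,.004],rim_near=[.553,.24,.038]).items(): print(k,np.round(proj(c,np.array([P]))[0],1))
# best brush pose from top end and tip pixels, assuming plane y=.277
for uv in((288.3,96),(288,160),(288,150),(288,145)):
    o,d=ray(c,uv); print(uv,np.round(o+d*(.277-o[1])/d[1],3))
E
```

```text
tcp [281.5 105.9]
grasp [282.1  99.5]
end102 [281.4  92.9]
potfloor [288.6 160.5]
rim_near [281.4 161. ]
(288.3, 96) [0.531 0.277 0.209]
(288, 160) [0.552 0.277 0.006]
(288, 150) [0.548 0.277 0.042]
(288, 145) [0.546 0.277 0.06 ]
```

The bristles are well inside the grey tin, near its floor at crop (288,417). Now I'll lift and carry the brush to the hinge, turning it half a turn on the way so that it leans away from the lid.

Emit:
{"name": "carry_out", "arguments": {"rows": "0 0 15 0;0 0 30 0;0 0 30 0;3 -14 13 5;6 -28 0 10;6 -28 0 10;6 -28 0 10;6 -28 0 10;6 -28 0 10;6 -28 0 10"}}

```text
t: 21.0
eef_pos: [0.5548, 0.0951, 0.2602]
tool_rot: [0.0, 0.849, 0.528, 0.001]
contact_force: [1.0, -0.4, -2.0]
gripper_width: 0.179
grasp_force: 19.5
```

Emit:
{"name": "carry_out", "arguments": {"rows": "6 -28 0 10;6 -28 0 10;6 -28 0 10;6 -28 0 10;6 -28 0 10;7 -28 0 10;7 -28 0 10;7 -28 0 10;7 -28 0 10;7 -28 0 10"}}

```text
t: 22.25
eef_pos: [0.6198, -0.1853, 0.2602]
tool_rot: [0.0, 0.141, 0.99, -0.0]
contact_force: [-0.2, 0.6, -0.7]
gripper_width: 0.171
grasp_force: 19.5
```

Emit:
{"name": "carry_out", "arguments": {"rows": "5 -18 0 7;0 0 0 0;0 0 0 0"}}

```text
t: 22.62
eef_pos: [0.6244, -0.2008, 0.2596]
tool_rot: [0.0, 0.084, 0.996, 0.0]
contact_force: [0.2, 0.6, -0.9]
gripper_width: 0.174
grasp_force: 19.5
```

```bash
cat > tp.py <<'E'
from m import *
def fitbrush(gx):
    o=get_obs(); g=o["eef_pos"]+[0,0,.019]; w,x,y,z=o["tool_rot"]; yaw=2*np.arctan2(y,x)
    C={n:read_camera(n) for n in("scene","top")}; ms=[]
    for n in C:
        L=outline_of(n,"brush"); L=[l for l in L if np.hypot(*(np.array(l["centre"])-proj(C[n],(g-[0,0,.08])[None])[0]))<45]
        print(n,[(np.round(l["centre"]),int(l["pixels"].sum()),round(l["confidence"],2)) for l in L], [(np.round(r["centre"]),round(r["confidence"],2)) for r in place_of(n,"brush_tip")])
        if L: ms.append((C[n],L[0]["pixels"].astype(float)))
    # candidates: pitch & x-shift in brush plane; visible part only from .02 below grasp
    best=[]
    for th in np.radians(np.arange(40,141,2)):
        for s in np.arange(-.02,.0201,.004):
            d=np.array([-np.cos(th),0,-np.sin(th)]); cost=0
            e=np.array([-d[2],0,d[0]])*.009
            P=np.array([g+[s,0,0]+d*a+k*e+[0,j*.008,0] for a in(0.01,.182) for k in(1,-1) for j in(1,-1)])
            for c,m in ms:
                r=np.zeros(m.shape,np.uint8); cv2.fillConvexPoly(r,cv2.convexHull(np.round(proj(c,P)).astype(np.int32)),1)
                cost+=1-np.minimum(r,m).sum()/np.maximum(r,m).sum()
            best.append((cost,np.degrees(th),s,g+[s,0,0]+d*.182))
    best.sort(key=lambda b:b[0])
    for b in best[:4]: print(round(b[0],3),round(b[1]),round(b[2],3),np.round(b[3],4),"tip-tcp",np.round(b[3]-o["eef_pos"],3))
    print(np.round(o["eef_pos"],4),"toolyaw",round(np.degrees(yaw),1),round(o["gripper_width"]*85.4,1),round(float(o["grasp_force"]),1),round(float(o["t"]),2),np.round(o["q"],2))
fitbrush(0)
E
python3 tp.py
```

```text
scene [(array([165., 304.]), 264, 0.7), (array([156., 277.]), 478, 0.6)] [(array([166., 298.]), 0.4), (array([162., 204.]), 0.3)]
top [(array([371., 162.]), 313, 0.53)] [(array([361., 178.]), 0.53)]
1.265 82 -0.004 [ 0.5951 -0.2008  0.0984] tip-tcp [-0.029  0.    -0.161]
1.273 84 -0.012 [ 0.5934 -0.2008  0.0976] tip-tcp [-0.031  0.    -0.162]
1.278 86 -0.012 [ 0.5998 -0.2008  0.0971] tip-tcp [-0.025  0.    -0.163]
1.281 84 -0.008 [ 0.5974 -0.2008  0.0976] tip-tcp [-0.027  0.    -0.162]
[ 0.6244 -0.2008  0.2596] toolyaw 170.4 14.8 19.5 22.62 [ 0.8   0.54 -0.86  1.5   0.42  1.3   1.29]
```

```bash
python3 - <<'E'
from m import *
o=get_obs(); p=o["eef_pos"]
C={n:read_camera(n) for n in("scene","top")}
R={}
for n in C:
    print(n,"pred",np.round(proj(C[n],np.array([p+[-.0355,.006,-.165]]))[0],1),"hinge",np.round(proj(C[n],np.array([[.583,-.196,.061]]))[0],1),[(np.round(r["centre"],1),round(r["confidence"],2)) for r in place_of(n,"brush_tip")])
    for l in outline_of(n,"brush"):
        ys,xs=np.nonzero(l["pixels"]); print(round(l["confidence"],2),"rows",ys.min(),ys.max(),"cols",xs.min(),xs.max(),"low end",xs[ys>=ys.max()-3].mean(),"hi end",xs[ys<=ys.min()+3].mean())
a=C["scene"]["img"][230:330,110:220]; a=cv2.resize(a,(440,400),interpolation=cv2.INTER_CUBIC)
b=cv2.resize(C["top"]["img"][130:230,310:400],(360,400),interpolation=cv2.INTER_CUBIC)
cv2.imwrite("pics/dab.png",np.hstack([a,b]))
E
```

```text
scene pred [165.  297.5] hinge [165.5 302.1] [(array([312.4, 205.6]), 0.64), (array([165.4, 297.6]), 0.35), (array([280. , 309.9]), 0.25)]
0.61 rows 253 300 cols 147 167 low end 163.56 hi end 150.28571428571428
top pred [357.6 178.7] hinge [354.8 183.4] [(array([360. , 177.8]), 0.57)]
0.84 rows 146 178 cols 358 386 low end 361.5 hi end 382.51851851851853
```

View pics/dab.png

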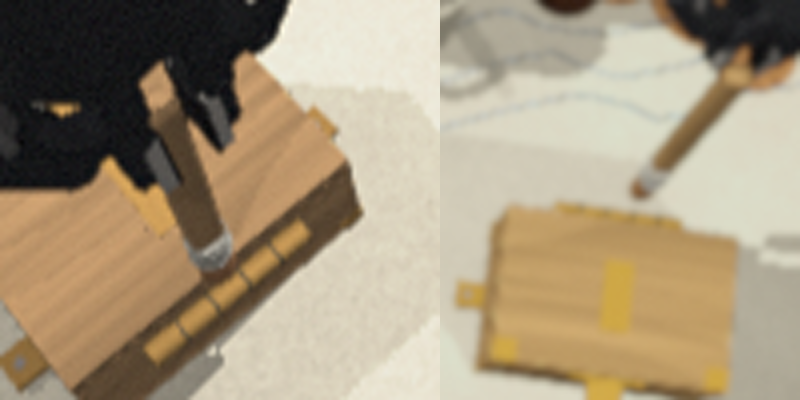

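The tip hangs just above and behind the middle of the hinge barrel (scene (165,298), top (360,178)), leaning away from the lid. I'll shift it slightly and lower it in steps.

Emit:
{"name": "carry_out", "arguments": {"rows": "-4 4 -8 0;0 0 -12 0;0 0 -8 0;0 0 0 0;0 0 0 0"}}

```text
t: 23.85
eef_pos: [0.6207, -0.1981, 0.2311]
tool_rot: [0.0, 0.083, 0.997, 0.0]
contact_force: [0.0, 0.1, -1.4]
gripper_width: 0.172
grasp_force: 19.5
```

```bash
cat > tt.py <<'E'
from m import *
o=get_obs(); p=o["eef_pos"]; u={k:[] for k in("scene","top")}
for i in range(3):
    C={n:read_camera(n) for n in u}
    for n in C:
        q=proj(C[n],np.array([p+[-.033,.004,-.163]]))[0]
        for r in place_of(n,"brush_tip"):
            if np.hypot(*(r["centre"]-q))<12: u[n].append(r["centre"])
        for l in outline_of(n,"brush"):
            ys,xs=np.nonzero(l["pixels"])
            if np.hypot(xs.mean()-q[0],ys.mean()-q[1])<40: print(n,"outl low",ys.max(),round(xs[ys>=ys.max()-2].mean(),1))
print({n:np.round(v,1).tolist() for n,v in u.items()})
t=tri(C["scene"],np.median(u["scene"],0),C["top"],np.median(u["top"],0)); print("tip",np.round(t,4),"tip-tcp",np.round(t-p,4),np.round(p,4),np.round(o["contact_force"],1),round(float(get_obs()["t"]),2))
for n in C: print(n,"reproj",np.round(proj(C[n],t[None])[0],1))
print([(n,np.round([r["centre"] for r in place_of(n,"hinge")][:1],1)) for n in C])
E
python3 tt.py
```

```text
scene outl low 303 167.0
top outl low 183 356.1
scene outl low 303 165.6
top outl low 183 356.2
scene outl low 303 166.0
top outl low 183 356.0
{'scene': [[170.2, 304.5], [169.1, 303.0], [171.6, 301.0]], 'top': [[356.0, 185.1], [355.7, 180.6], [355.0, 181.8]]}
tip [ 0.5894 -0.1952  0.0626] tip-tcp [-0.0313  0.003  -0.1685] [ 0.6207 -0.1981  0.2311] [ 0.   0.1 -1.4] 24.75
scene reproj [168.1 303.5]
top reproj [354.5 181.1]
[('scene', array([[165.1, 303.6]])), ('top', array([[357.4, 181.6]]))]
```

Emit:
{"name": "carry_out", "arguments": {"rows": "-3 0 0 0;0 0 -2 0;0 0 -2 0;0 0 0 0"}}

```text
t: 25.35
eef_pos: [0.6173, -0.1981, 0.2267]
tool_rot: [-0.0, 0.083, 0.997, 0.0]
contact_force: [-0.0, -1.4, -1.0]
gripper_width: 0.179
grasp_force: 19.5
```

Emit:
{"name": "carry_out", "arguments": {"rows": "0 0 -2 0;0 0 0 0;0 0 0 0"}}

```text
t: 25.72
eef_pos: [0.6174, -0.1981, 0.225]
tool_rot: [-0.0, 0.083, 0.997, 0.0]
contact_force: [-0.5, 0.2, -0.7]
gripper_width: 0.174
grasp_force: 19.5
```

Emit:
{"name": "carry_out", "arguments": {"rows": "0 0 -2 0;0 0 0 0;0 0 0 0"}}

```text
t: 26.1
eef_pos: [0.6174, -0.1981, 0.223]
tool_rot: [-0.0, 0.083, 0.997, 0.0]
contact_force: [0.5, 0.3, -0.3]
gripper_width: 0.175
grasp_force: 19.5
```

Emit:
{"name": "carry_out", "arguments": {"rows": "0 0 -2 0;0 0 0 0;0 0 0 0"}}

```text
t: 26.48
eef_pos: [0.6174, -0.1981, 0.221]
tool_rot: [-0.0, 0.083, 0.997, 0.0]
contact_force: [0.8, -0.6, -0.6]
gripper_width: 0.172
grasp_force: 19.5
```

Emit:
{"name": "carry_out", "arguments": {"rows": "0 0 -2 0;0 0 0 0;0 0 0 0"}}

```text
t: 26.85
eef_pos: [0.6175, -0.1981, 0.2191]
tool_rot: [0.0, 0.083, 0.997, 0.0]
contact_force: [-0.5, -0.4, 0.1]
gripper_width: 0.175
grasp_force: 19.5
```

```bash
sed -i 's/range(3)/range(2)/' tt.py; python3 tt.py; python3 - <<'E'
from h import *
f=[]
for i in range(4):
    read_camera("top"); f.append(get_obs()["contact_force"])
print(np.round(f,2),np.mean(f,0))
E
```

```text
scene outl low 305 166.5
top outl low 183 355.9
scene outl low 305 167.0
top outl low 185 355.3
{'scene': [[167.9, 301.0], [170.9, 302.8]], 'top': [[353.1, 184.3], [353.7, 182.6]]}
tip [ 0.5852 -0.1919  0.0554] tip-tcp [-0.0323  0.0062 -0.1637] [ 0.6175 -0.1981  0.2191] [-0.5 -0.4  0.1] 27.45
scene reproj [168.4 302.2]
top reproj [352.8 183.1]
[('scene', array([[165.3, 300.9]])), ('top', array([[358.5, 182.2]]))]
[[ 0.15  0.2  -0.22]
 [-0.27  0.24 -0.04]
 [ 0.08 -0.43  0.23]
 [-0.1  -0.58 -0.51]] [-0.03254411 -0.14106965 -0.13696142]
```

Emit:
{"name": "carry_out", "arguments": {"rows": "-1 0 -2 0;0 0 -1 0;0 0 0 0;0 0 0 0"}}

```text
t: 28.25
eef_pos: [0.6165, -0.1981, 0.2161]
tool_rot: [0.0, 0.083, 0.997, 0.0]
contact_force: [-0.1, 0.5, 1.3]
gripper_width: 0.175
grasp_force: 19.6
```

```bash
python3 - <<'E'
from h import *
f=[]
for i in range(5):
    read_camera("top"); f.append(get_obs()["contact_force"])
print(np.mean(f,0),get_obs()["t"],get_obs()["eef_pos"])
E
```

```text
[ 0.52098619 -0.00396973  0.82841617] 28.5 [ 0.61649192 -0.19807056  0.21603785]
```

The mean vertical force rose by about 1 N over the last 3 mm, matching the bristle spring, so the dab is made. Now I'll lift, return to the rest, and bring the brush down in front of the near upright.

Emit:
{"name": "carry_out", "arguments": {"rows": "0 0 12 0;0 0 28 0;0 0 20 0;-8 18 0 1.6;-16 38 0 1.6;-16 40 0 1.6;-16 42 0 1.6;-16 42 0 1.6;-16 40 0 1.6;-16 38 0 0"}}

```text
t: 29.75
eef_pos: [0.51, 0.0621, 0.275]
tool_rot: [-0.001, -0.002, 1.0, -0.0]
contact_force: [-0.3, 0.3, -0.4]
gripper_width: 0.17
grasp_force: 19.5
```

Emit:
{"name": "carry_out", "arguments": {"rows": "-13 30 0 0;-7 18 0 0;0 0 -20 0;0 0 0 0;0 0 0 0"}}

```text
t: 30.38
eef_pos: [0.4928, 0.1066, 0.2553]
tool_rot: [-0.001, 0.001, 1.0, 0.0]
contact_force: [0.3, -0.4, -0.9]
gripper_width: 0.17
grasp_force: 19.5
```

```bash
sed -i 's/\[-.033,.004,-.163\]/[-.033,0,-.163]/' tt.py; python3 tt.py; python3 - <<'E'
from h import *
print(get_obs()["tool_rot"],[(n,[(np.round(x["centre"],1),round(x["confidence"],2)) for x in place_of(n,"brush_tip")]) for n in("scene","top")])
E
```

```text
scene outl low 162 216.2
scene outl low 163 216.9
{'scene': [[221.1, 164.4], [219.6, 160.8]], 'top': []}
[ 4.41049900e-05 -4.82640920e-04  9.99999882e-01  1.88547020e-05] [('scene', [(array([219.6, 160.8]), 0.51)]), ('top', [])]
  return _methods._mean(a, axis=axis, dtype=dtype,
  ret = ret.dtype.type(ret / rcount)
Traceback (most recent call last):
  File "tt.py", line 13, in <module>
    t=tri(C["scene"],np.median(u["scene"],0),C["top"],np.median(u["top"],0)); print("tip",np.round(t,4),"tip-tcp",np.round(t-p,4),np.round(p,4),np.round(o["contact_force"],1),round(float(get_obs()["t"]),2))
  File "h.py", line 12, in tri
    o,d=ray(c,u); d/=np.linalg.norm(d); P=np.eye(3)-np.outer(d,d); A.append(P); b.append(P@o)
        ~~~^^^^^
  File "h.py", line 5, in ray
    d=np.array([(uv[0]-c["cx"])/f,-(uv[1]-c["cy"])/f,-1.])
                 ~~^^^
IndexError: invalid index to scalar variable.
```

```bash
python3 - <<'E'
from h import *
c=read_camera("scene")
for uv in((219.8,161.5),(216.5,162)):
    o,d=ray(c,uv); print(np.round(o+d*(.1075-o[1])/d[1],4))
print(proj(c,np.array([[.4608,.107,.0903]])))
E
```

```text
[0.4673 0.1075 0.0998]
[0.4567 0.1075 0.0904]
[[217.72563305 162.98843071]]
```

Emit:
{"name": "carry_out", "arguments": {"rows": "-3 1.5 -20 0;0 0 -30 0;0 0 -15 0;0 0 0 0;11 0 0 0;11 0 0 0;11 0 0 0;0 0 0 0"}}

```text
t: 32.12
eef_pos: [0.5234, 0.1095, 0.1911]
tool_rot: [0.0, -0.0, 1.0, 0.0]
contact_force: [-0.6, 0.3, -1.2]
gripper_width: 0.173
grasp_force: 19.4
```

Emit:
{"name": "carry_out", "arguments": {"rows": "12 0 -6 0;12 0 -7 0;12 0 -7 0;11 0 -7 0;8 0 -9 0;7 0 -10 0;7 0 -10 0;7 0 -10 0;0 0 0 0"}}

```text
t: 33.25
eef_pos: [0.5987, 0.1092, 0.1242]
tool_rot: [-0.0, -0.0, 1.0, 0.0]
contact_force: [-1.0, -0.2, -0.2]
gripper_width: 0.175
grasp_force: 16.1
```

```bash
python3 pit.py; python3 tip.py
```

```text
tip [220. 182.] 0.47 pitch 42 err 2.9
outline 309 0.82 fit 0.93 pitch [39 40]
outline 5159 0.73 fit 0.0 pitch [-10 180]
[0.5987 0.1092 0.1242] 14.9 16.1 33.25
scene [] n [np.int64(214)]
top [(array([247.7, 234.7]), 0.52)] n [np.int64(272)]
[0.5978 0.1095 0.1247] 15.0 16.1 33.4
```

Emit:
{"name": "carry_out", "arguments": {"rows": "3 0 -11 0;3 0 -11 0;2 0 -11 0;2 0 -12 0;0 0 -12 0;-1 0 -12 0;-1 0 -12 0;-1 0 -8 0;0 0 0 0"}}

```text
t: 34.83
eef_pos: [0.6047, 0.1093, 0.0353]
tool_rot: [-0.001, -0.001, 1.0, -0.0]
contact_force: [-1.0, 1.0, 0.7]
gripper_width: 0.173
grasp_force: 15.5
```

```bash
python3 pit.py; python3 tip.py
```

```text
tip [207. 175.] 0.39 pitch 12 err 4.5
outline 378 0.81 fit 0.97 pitch [ 9 11]
[0.6047 0.1093 0.0353] 14.8 15.5 34.83
scene [(array([206.8, 172.5]), 0.63)] n [np.int64(408)]
top [(array([246.8, 250. ]), 0.54)] n [np.int64(403)]
tip [0.4074 0.1134 0.0063] len 0.2039 pitch 13.9 res 1.6
[0.6053 0.1095 0.0362] 14.5 15.5 34.98
```

Emit:
{"name": "carry_out", "arguments": {"rows": "1 0 -4 0;1 0 -4 0;1 0 -3 0;0 0 -2 0;0 0 0 0"}}

```text
t: 35.9
eef_pos: [0.6084, 0.1094, 0.0228]
tool_rot: [-0.0, -0.0, 1.0, 0.0]
contact_force: [-0.2, 1.0, 0.8]
gripper_width: 0.172
grasp_force: 16.2
```

```bash
python3 pit.py; python3 tip.py; python3 - <<'E'
from m import *
h,p=M["brush"]; h=[np.clip(q,[-1,-1,0],[.045,1,1]) for q in h]
for n in("scene","top"):
    c=read_camera(n)
    for l in outline_of(n,"brush"):
        if np.hypot(*(np.array(l["centre"])-proj(c,np.array([[p[0]-.03,p[1],.04]]))[0]))<25: print(n,fit([(c,l["pixels"].astype(float))],h,p))
E
```

```text
tip [203. 173.] 0.45 pitch 5 err 8.1
outline 472 0.61 fit 1.0 pitch [2 6]
[0.6084 0.1094 0.0228] 14.7 16.2 35.9
scene [(array([206. , 172.2]), 0.38), (array([245. , 198.5]), 0.25)] n [np.int64(397), np.int64(6241)]
top [(array([250.8, 250.8]), 0.65)] n [np.int64(399)]
tip [0.4074 0.105  0.0148] len 0.2028 pitch 7.7 res 3.3
tip [ 0.4476  0.1369 -0.1078] len 0.2215 pitch 42.6 res 19.7
[0.6084 0.1095 0.0231] 14.8 16.2 36.05
scene (array([0.51574909, 0.1112897 , 0.12664391]), np.float64(0.25718395633498914))
top (array([ 0.52417273,  0.10654635, -0.00727275]), np.float64(0.32182751152529276))
```

Emit:
{"name": "carry_out", "arguments": {"rows": "5 0 -1 0;5 0 -2 0;3 0 -2 0;0 0 0 0"}}

```text
t: 37.05
eef_pos: [0.6219, 0.1094, 0.0178]
tool_rot: [0.0, -0.0, 1.0, 0.0]
contact_force: [0.8, -0.2, -0.1]
gripper_width: 0.173
grasp_force: 15.8
```

```bash
python3 pit.py; python3 tip.py
```

```text
tip [209. 170.] 0.45 pitch -2 err 6.0
outline 454 0.81 fit 1.0 pitch [0 5]
outline 298 0.17 fit 0.0 pitch [-10 180]
[0.6219 0.1094 0.0178] 14.7 15.8 37.05
scene [(array([209.6, 170.3]), 0.56)] n [np.int64(448)]
top [(array([248.4, 248.8]), 0.42)] n [np.int64(368), np.int64(73)]
tip [0.4133 0.112  0.0199] len 0.2093 pitch 4.7 res 3.5
[0.6218 0.1095 0.0182] 14.9 15.8 37.2
```

Emit:
{"name": "carry_out", "arguments": {"rows": "0 0 0 0;0 0 0 0", "claw": 17}}

```text
t: 37.75
eef_pos: [0.6212, 0.1094, 0.0179]
tool_rot: [-0.0, -0.001, 1.0, -0.0]
contact_force: [0.3, -0.4, -0.0]
gripper_width: 0.201
grasp_force: 0.0
```

Emit:
{"name": "carry_out", "arguments": {"rows": "0 0 0 0;0 0 0 0;0 0 0 0", "claw": 30}}

```text
t: 38.12
eef_pos: [0.6214, 0.1094, 0.018]
tool_rot: [-0.0, -0.0, 1.0, 0.0]
contact_force: [-0.0, -0.2, 0.1]
gripper_width: 0.352
grasp_force: 0.0
```

Emit:
{"name": "carry_out", "arguments": {"rows": "0 0 20 0;0 0 40 0;0 0 50 0;0 0 50 0"}}

```text
t: 38.62
eef_pos: [0.6214, 0.1097, 0.181]
tool_rot: [0.0, -0.001, 1.0, 0.0]
contact_force: [0.3, -0.6, -0.4]
gripper_width: 0.353
grasp_force: 0.0
```

```bash
python3 - <<'E'
from m import *
for k in("brush","pot","case"):
    h,p=M[k]
    for n in("scene","top"):
        c=read_camera(n)
        for l in outline_of(n,k):
            if np.hypot(*(np.array(l["centre"])-proj(c,np.array([[p[0],p[1],.04]]))[0]))<20: print(k,n,l["pixels"].sum(),fit([(c,l["pixels"].astype(float))],h,p,k!="pot"))
for n in("scene","top"): print([(np.round(r["centre"],1),round(r["confidence"],2)) for t in("brush_tip","tongue") for r in place_of(n,t)])
print(get_obs()["eef_pos"],get_obs()["q"],get_obs()["t"])
E
```

```text
brush scene 531 (array([ 0.52666857,  0.10745783, -0.02170621]), np.float64(0.27379770408574))
brush top 404 (array([0.53240273, 0.10724516, 0.01341442]), np.float64(0.1596798999893081))
pot scene 487 (array([0.55521599, 0.27874939, 0.09996647]), np.float64(0.4206404692082111))
pot top 602 (array([ 0.55625635,  0.27750239, -0.0439181 ]), np.float64(0.07254873488946156))
case scene 6055 (array([ 0.52188405, -0.18377599, -0.15668763]), np.float64(0.02702526353131962))
[(array([162. , 201.4]), 0.61), (array([205.3, 170.8]), 0.58), (array([125.4, 253.8]), 0.55), (array([168.6, 302.9]), 0.49)]
[(array([216.7, 162.4]), 0.56)]
[0.62138364 0.10947071 0.17779732] [ 0.36140617  0.59344485 -0.91048049  1.64920091  0.50431785  1.15197167
  0.89419142] 39.425
```

The brush lies across its rest again and the tin hasn't moved. Now for the tongue.

Emit:
{"name": "carry_out", "arguments": {"rows": "-20 -32 0 -1.6;-29 -47 0 -1.6;-29 -47 0 -1.6;-29 -47 0 -1.6;-29 -47 0 -1.6;-29 -47 0 -1.4;-10 -14.5 0 0;0 0 0 0;0 0 0 0", "claw": 50}}

```text
t: 40.55
eef_pos: [0.4473, -0.1709, 0.1783]
tool_rot: [0.0, 0.081, 0.997, 0.0]
contact_force: [0.6, 0.3, -0.3]
gripper_width: 0.588
grasp_force: 0.0
```

```bash
python3 - <<'E'
from m import *
C={n:read_camera(n) for n in("scene","top")}; u={}
for n in C: u[n]=place_of(n,"tongue"); print(n,[(np.round(r["centre"],1),round(r["confidence"],2),np.round(onz(C[n],r["centre"],.061),4)) for r in u[n]])
o=get_obs(); w,x,y,z=o["tool_rot"]; print(o["eef_pos"],np.degrees(2*np.arctan2(y,x)),o["t"])
h,p=M["brush"]
for n in C:
    for l in outline_of(n,"brush"):
        if np.hypot(*(np.array(l["centre"])-proj(C[n],np.array([[p[0],p[1],.04]]))[0]))<20: print(n,l["pixels"].sum(),fit([(C[n],l["pixels"].astype(float))],h,p))
E
```

```text
scene [(array([125.5, 252.5]), 0.96, array([ 0.4457, -0.1713,  0.061 ]))]
top [(array([348.6, 235.1]), 0.94, array([ 0.439 , -0.1696,  0.061 ])), (array([349., 209.]), 0.55, array([ 0.5108, -0.1752,  0.061 ]))]
[ 0.44710668 -0.17089159  0.17808434] 170.78050022753627 40.75
scene 557 (array([ 0.52694221,  0.10710168, -0.00191299]), np.float64(0.24263379755616032))
top 304 (array([ 0.53251728,  0.10678026, -0.00613998]), np.float64(0.35737378761502125))
```

Emit:
{"name": "carry_out", "arguments": {"rows": "-1.5 -1 -35 0;0 0 -50 0;0 0 -35 0;0 0 -15 0;0 0 0 0;0 0 0 0"}}

```text
t: 41.6
eef_pos: [0.4462, -0.1732, 0.0443]
tool_rot: [0.001, 0.081, 0.997, -0.0]
contact_force: [0.4, -0.2, 0.6]
gripper_width: 0.589
grasp_force: 0.0
```

Emit:
{"name": "carry_out", "arguments": {"rows": "0 0 0 0;0 0 0 0;0 0 0 0;0 0 0 0", "claw": 21, "force": 40}}

```text
t: 42.1
eef_pos: [0.4462, -0.171, 0.0438]
tool_rot: [0.001, 0.081, 0.997, 0.001]
contact_force: [0.8, 7.7, 0.9]
gripper_width: 0.254
grasp_force: 27.3
```

Emit:
{"name": "carry_out", "arguments": {"rows": "0 1.5 0 0;1 -0.2 12 0;2.2 -0.4 12 0;3.1 -0.5 11.7 0;4 -0.7 11.4 0;0 0 0 0"}}

```text
t: 42.85
eef_pos: [0.4586, -0.1732, 0.0921]
tool_rot: [0.003, 0.081, 0.997, 0.0]
contact_force: [6.2, 2.3, -1.5]
gripper_width: 0.25
grasp_force: 9.4
```

Emit:
{"name": "carry_out", "arguments": {"rows": "5.1 -0.8 11 0;5.9 -1 10.5 0;6.9 -1.1 10 0;7.7 -1.3 9.2 0;8.5 -1.4 8.6 0;0 0 0 0;0 0 0 0"}}

```text
t: 43.72
eef_pos: [0.4889, -0.1789, 0.139]
tool_rot: [-0.0, 0.081, 0.997, 0.0]
contact_force: [-0.1, 0.0, 0.5]
gripper_width: 0.243
grasp_force: 0.0
```

```bash
cat > lid.py <<'E'
from m import *
C={n:read_camera(n) for n in("scene","top")}
def model(a):
    c,s=np.cos(a),np.sin(a); out=[box(-.055,.055,-.08,.08,0,.055)]
    for b in(box(-.055,.055,-.08,.08,.055,.073),box(-.089,-.055,-.012,.012,.056,.066)):
        x,z=b[:,0]-.061,b[:,2]-.055; out.append(np.c_[.061+c*x+s*z,b[:,1],.055-s*x+c*z])
    return out
for n in C:
    L=[l for l in outline_of(n,"case")+outline_of(n,"tongue") if l["confidence"]>.3 and l["pixels"].sum()>2000]
    print(n,[(np.round(l["centre"]),int(l["pixels"].sum()),round(l["confidence"],2)) for l in L])
    for l in L[:1]:
        r=[]
        for a in range(0,80):
            R=np.zeros((384,512),np.uint8)
            for h in model(np.radians(a)): cv2.fillConvexPoly(R,cv2.convexHull(np.round(proj(C[n],place(h,.5225,-.1845,-.162))).astype(np.int32)),1)
            r.append((R&l["pixels"]).sum()/(R|l["pixels"]).sum())
        print(n,"best",np.argsort(r)[::-1][:4],round(max(r),3))
    # tongue point vs angle
    for t in place_of(n,"tongue"):
        a=np.radians(np.arange(0,80)); ph=a+np.arctan2(.006,.138); P=np.c_[.061-.1381*np.cos(ph),0*a,.055+.1381*np.sin(ph)]
        e=np.hypot(*(proj(C[n],place(P,.5225,-.1845,-.162))-t["centre"]).T); print(n,"tongue",np.round(t["centre"]),round(t["confidence"],2),"angle",e.argmin(),round(e.min(),1))
o=get_obs(); print(o["eef_pos"],o["gripper_width"],o["grasp_force"],o["t"])
E
python3 lid.py
```

```text
scene [(array([144., 281.]), 6682, 0.76), (array([283., 296.]), 2168, 0.35), (array([144., 280.]), 5531, 0.86)]
scene best [24 23 20 21] 0.963
scene tongue [120. 247.] 0.87 angle 16 2.1
scene tongue [161. 198.] 0.74 angle 46 59.1
scene tongue [321. 243.] 0.4 angle 79 177.6
scene tongue [207. 167.] 0.32 angle 56 112.5
top []
top tongue [355. 228.] 0.64 angle 19 1.6
[ 0.48922749 -0.17894566  0.13933397] 0.2453755048159765 0.0 44.125
```

The grip slipped off with the lid at roughly 20°. I'll regrip with the fingers free to close fully and a firmer force.

Emit:
{"name": "carry_out", "arguments": {"rows": "-16 3 15 0;-17 2.5 0 0;0 0 0 0;0 0 -25 0;0 0 -25 0;0 0 -13 0;0 0 0 0;0 0 0 0", "claw": 50}}

```text
t: 45.12
eef_pos: [0.4571, -0.1735, 0.092]
tool_rot: [0.001, 0.081, 0.997, -0.0]
contact_force: [-0.5, 1.0, 0.1]
gripper_width: 0.587
grasp_force: 0.0
```

```bash
python3 lid.py
```

```text
scene [(array([147., 282.]), 6590, 0.74), (array([144., 277.]), 5447, 0.81)]
scene best [14 13 17 21] 0.959
scene tongue [122. 243.] 0.86 angle 30 1.7
scene tongue [284. 158.] 0.18 angle 79 175.9
top []
top tongue [354. 228.] 0.97 angle 18 0.7
[ 0.45644417 -0.1735742   0.09164203] 0.5908986715217323 0.0 45.525
```

Emit:
{"name": "carry_out", "arguments": {"rows": "0 0 -2 0;0 0 0 0;0 0 0 0;0 0 0 0", "claw": 5, "force": 60}}

```text
t: 46.02
eef_pos: [0.4562, -0.1726, 0.0892]
tool_rot: [-0.0, 0.081, 0.997, 0.001]
contact_force: [-0.3, 4.8, -2.6]
gripper_width: 0.258
grasp_force: 58.8
```

Emit:
{"name": "carry_out", "arguments": {"rows": "2.5 -0.4 5.6 0;2.6 -0.4 5.4 0;2.9 -0.5 5.3 0;3 -0.5 5.2 0;0 0 0 0"}}

```text
t: 46.65
eef_pos: [0.4701, -0.1748, 0.1116]
tool_rot: [0.003, 0.081, 0.997, 0.001]
contact_force: [7.8, 2.9, -8.0]
gripper_width: 0.253
grasp_force: 59.6
```

Emit:
{"name": "carry_out", "arguments": {"rows": "4 -0.7 5.8 0;4 -0.7 5.4 0;4.2 -0.7 5.1 0;4.4 -0.7 4.9 0;0 0 0 0"}}

```text
t: 47.28
eef_pos: [0.486, -0.1774, 0.1323]
tool_rot: [0.002, 0.081, 0.997, 0.001]
contact_force: [7.3, 4.0, -8.7]
gripper_width: 0.249
grasp_force: 59.2
```

```bash
python3 lid.py
```

```text
scene [(array([149., 285.]), 6632, 0.61), (array([147., 279.]), 5926, 0.6)]
scene best [44 45 42 43] 0.957
scene tongue [124. 246.] 0.8 angle 44 1.3
top []
top tongue [360. 214.] 0.84 angle 42 0.6
top tongue [291. 259.] 0.58 angle 0 64.3
[ 0.48589721 -0.17733589  0.13218468] 0.2471755085012438 59.18322265148163 47.675
```

Emit:
{"name": "carry_out", "arguments": {"rows": "2 -0.3 2.2 0;1.6 -0.3 1.8 0;0 0 0 0"}}

```text
t: 48.05
eef_pos: [0.4891, -0.1779, 0.1357]
tool_rot: [0.001, 0.081, 0.997, 0.001]
contact_force: [8.0, 4.0, -11.3]
gripper_width: 0.246
grasp_force: 59.5
```

Emit:
{"name": "carry_out", "arguments": {"rows": "0 0 0 0;0 0 0 0;0 0 0 0;0 0 0 0", "claw": 60}}

```text
t: 48.55
eef_pos: [0.4875, -0.179, 0.1362]
tool_rot: [0.0, 0.082, 0.997, -0.0]
contact_force: [-0.7, -1.4, -0.1]
gripper_width: 0.706
grasp_force: 0.0
```

Emit:
{"name": "carry_out", "arguments": {"rows": "-5 1 20 0;-20 3 50 0;-30 5 50 0;-30 0 20 0;0 0 0 0"}}

```text
t: 49.18
eef_pos: [0.402, -0.1702, 0.2784]
tool_rot: [0.001, 0.082, 0.997, -0.003]
contact_force: [-0.9, -0.4, -0.1]
gripper_width: 0.704
grasp_force: 0.0
```

```bash
python3 lid.py; python3 - <<'E'
from m import *
C={n:read_camera(n) for n in("scene","top")}
for k in("brush","pot"):
    h,p=M[k]
    for n in C:
        for l in outline_of(n,k):
            if np.hypot(*(np.array(l["centre"])-proj(C[n],np.array([[p[0],p[1],.04]]))[0]))<20: print(k,n,fit([(C[n],l["pixels"].astype(float))],h,p,k!="pot"))
for n,c in C.items():
    d=cv2.absdiff(cv2.GaussianBlur(c["img"],(3,3),0),cv2.GaussianBlur(cv2.imread(f"pics/{n}0.png"),(3,3),0)).max(2)>45
    k,_,s,m=cv2.connectedComponentsWithStats(d.astype(np.uint8)); print(n,[(np.round(m[i]).tolist(),int(s[i,4])) for i in range(1,k) if s[i,4]>12])
E
```

```text
scene [(array([146., 282.]), 6557, 0.67), (array([146., 280.]), 5951, 0.85)]
scene best [47 45 46 43] 0.965
scene tongue [126. 245.] 0.6 angle 46 0.7
top [(array([354., 203.]), 3038, 0.66)]
top best [46 45 48 44] 0.933
top tongue [360. 213.] 0.57 angle 43 0.5
[ 0.40276717 -0.16921752  0.27554837] 0.7024734633538128 0.0 49.575
brush scene (array([ 0.52674741,  0.1069071 , -0.00791498]), np.float64(0.1836767374826518))
brush top (array([0.53189842, 0.10675654, 0.00509211]), np.float64(0.16634873446467646))
pot scene (array([0.55331663, 0.27740531, 0.11924436]), np.float64(0.06151201780833493))
pot top (array([0.55405545, 0.27652937, 0.02895401]), np.float64(0.053737098113655235))
scene [([24.0, 2.0], 25), ([19.0, 22.0], 321), ([29.0, 50.0], 202), ([19.0, 75.0], 48), ([48.0, 85.0], 168), ([7.0, 90.0], 21), ([20.0, 137.0], 2215), ([84.0, 125.0], 647), ([66.0, 109.0], 18), ([55.0, 113.0], 19), ([56.0, 126.0], 49), ([205.0, 167.0], 13), ([273.0, 208.0], 17), ([257.0, 230.0], 16), ([173.0, 241.0], 267), ([130.0, 245.0], 199), ([145.0, 260.0], 109), ([121.0, 254.0], 38), ([121.0, 262.0], 17), ([188.0, 280.0], 98), ([97.0, 283.0], 19), ([97.0, 296.0], 95), ([167.0, 318.0], 41), ([74.0, 333.0], 242), ([74.0, 359.0], 383), ([112.0, 365.0], 151), ([54.0, 365.0], 39)]
top [([368.0, 189.0], 363), ([461.0, 281.0], 15275), ([355.0, 199.0], 27), ([474.0, 200.0], 31), ([487.0, 200.0], 19), ([498.0, 201.0], 32), ([507.0, 200.0], 21), ([350.0, 214.0], 755), ([472.0, 220.0], 25), ([380.0, 224.0], 18), ([350.0, 231.0], 89), ([473.0, 235.0], 14), ([436.0, 263.0], 19)]
```

```bash
python3 -c "
from station import *
print(hand_in())"
```

```text
the job is handed in; nothing more can be done
None
```

I handed the job in at about 49.6 s of the 64 s allowed: brush dipped and dabbed on the middle of the hinge barrel, then laid back across its rest about 3–8 mm towards the robot from where it started, lid left standing at about 45°, and the last pictures show the tin and other things unmoved.

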